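# Compare two turning blanks on the beam comparator and set the heavier one aside

### The job

Find out which of the two turning blanks on the beam comparator is heavier: swing the orange arrest lever fully over to free the beam, let it tip all the way by itself, then swing the lever fully back so that the beam is arrested level again, without touching the blanks or pans while the beam is free. Then lift the heavier blank (the one on the side that sank; the red pointer stays leaning to that side, do not touch it) out of its pan and lay it in the red sloped rest, seated and released, as it lay in its pan. Leave the lighter blank in its pan, the beam arrested, and do not disturb the jar, the mallet or the screwdriver.

Things in the scene. Friction and masses are not known exactly. Their poses are not given: they have to be found in the camera images.
- comparator: Grey fixed base plate of the beam comparator: 120 mm (x) by 400 mm (y, -245 to +155), 14 mm high. Origin on the bench under the beam's pivot; z up, y along the 320 mm aluminium beam (left is +y), which turns about an x axis 83 mm up. White dial plate in the middle, 56 mm wide, up to 183 mm. Pan centres, beam level: (0, +-115, 135) mm.
- beam (a joint): Tilt of the beam, rad: 0 level, positive when the left (+y) side is down; stops at +-0.16. When freed it always falls to one stop or the other within about 2 s. While arrested it stays within about 0.01 of level.
- arrest_lever (a joint): Arrest lever, rad: 0 arrested (handle leans 0.55 rad from vertical to the comparator's -x; rollers hold the beam level), 1.1 free (leans 0.55 to +x). Stays where left; about 1.2 N moves it. Axis along the comparator's y, 35 mm above its origin; the lever is in the plane y = -235 mm, 50 to 60 mm clear of the right blank's end.
- lever_grip (a point): Middle of the lever's orange T-handle, a level round bar 18 mm thick and 60 mm long along the comparator's y, 110 mm from the lever's axis. It can be pinched from above with the fingers closing across it, or pushed.
- pointer (a joint): Red-flagged drag pointer in the middle of the comparator, rad: 0 upright, positive leaning to the left (+y). The tipping beam drags it; it stays leaning at about 0.07 to the side that sank after the beam is arrested again. Starts within 0.02 of upright. Its top is 208 mm above the bench.
- pointer_flag: Red flag on the pointer's end, 18 mm wide, 30 mm high; origin at its middle, 193 mm above the bench.
- pan_left: Left (+y) pan: two blue L-shaped rests, 12 mm wide, at y = +-45 mm; the blank is free for fingers between them. Origin: centre of a seated blank; y along it. The frame leans 30 deg about y: z points up and 30 deg to the comparator's -x, x points to +x and 30 deg up. Floors at z = -23 mm; 36 mm high walls at x = -24 mm, the low side nearest the robot.
- pan_right: Right (-y) pan, the same as the left.
- blank_a: Turning blank of pale wood, 46 x 130 x 46 mm, 0.15 to 0.28 kg, starts in either pan, its square section leaning 30 degrees with the pan, so the tool must lean 30 degrees to grip it squarely (fingers closing along its x). Origin at its centre, y along its length. Looks like the other; one is at least 15 % heavier.
- blank_b: The same, starting in the other pan.
- rest: Plywood stand of the red sloped rest, plate 130 mm (x) by 150 mm (y) by 16 mm, fixed to the bench. Origin on the bench under its middle, z up; its red seat is 95 mm above it.
- rest_seat: Seat of the rest: two red L-shaped rests of the same size and lean (30 degrees about y) as a pan. The origin is where the centre of a seated blank lies; axes as in the pans: floors at z = -23 mm, walls at x = -24 mm.
- jar: Jar with a green lid, 72 mm across, 100 mm high, standing on the bench; origin at the centre of its underside. Leave alone.
- mallet: Wooden mallet lying on the bench: head 65 x 120 x 75 mm, origin under its middle, handle 28 mm thick to x = -250 mm. Leave alone.
- screwdriver: Screwdriver lying on the bench, 190 mm long along its x. Leave alone.
There are look-alikes about, which are no part of the job. What is shaped like the blank_b but purple, turquoise or yellow is not meant.

How it is judged (in metres and radians):
On the way, in this order (a step that is already met when the one before it is completed fails the run):
1. The lever is over, and the beam has tipped by itself to one stop, carrying the pointer to that side (value of joint arrest_lever above 0.85 rad and ((value of joint beam above 0.14 rad and value of joint pointer above 0.035 rad) or (value of joint beam below -0.14 rad and value of joint pointer below -0.035 rad))), for 0.2 s.
2. The lever is back and the beam is arrested level, with both blanks still in their pans (value of joint arrest_lever below 0.15 rad and value of joint beam between -0.03 and 0.03 rad and (((x of blank_a in the frame of pan_left between -0.008 and 0.012 m and y of blank_a in the frame of pan_left between -0.025 and 0.025 m and z of blank_a in the frame of pan_left between -0.005 and 0.006 m and angle between the y axis of blank_a and the y axis of pan_left, either way round below 0.12 rad) and (x of blank_b in the frame of pan_right between -0.008 and 0.012 m and y of blank_b in the frame of pan_right between -0.025 and 0.025 m and z of blank_b in the frame of pan_right between -0.005 and 0.006 m and angle between the y axis of blank_b and the y axis of pan_right, either way round below 0.12 rad)) or ((x of blank_b in the frame of pan_left between -0.008 and 0.012 m and y of blank_b in the frame of pan_left between -0.025 and 0.025 m and z of blank_b in the frame of pan_left between -0.005 and 0.006 m and angle between the y axis of blank_b and the y axis of pan_left, either way round below 0.12 rad) and (x of blank_a in the frame of pan_right between -0.008 and 0.012 m and y of blank_a in the frame of pan_right between -0.025 and 0.025 m and z of blank_a in the frame of pan_right between -0.005 and 0.006 m and angle between the y axis of blank_a and the y axis of pan_right, either way round below 0.12 rad)))), for 0.2 s.
3. With the beam arrested, the blank of the side that sank is lifted out of its pan, the other still in its own (value of joint arrest_lever below 0.15 rad and value of joint beam between -0.03 and 0.03 rad and ((value of joint pointer above 0.035 rad and distance between blank_a and pan_left above 0.06 m and (x of blank_b in the frame of pan_right between -0.008 and 0.012 m and y of blank_b in the frame of pan_right between -0.025 and 0.025 m and z of blank_b in the frame of pan_right between -0.005 and 0.006 m and angle between the y axis of blank_b and the y axis of pan_right, either way round below 0.12 rad)) or (value of joint pointer above 0.035 rad and distance between blank_b and pan_left above 0.06 m and (x of blank_a in the frame of pan_right between -0.008 and 0.012 m and y of blank_a in the frame of pan_right between -0.025 and 0.025 m and z of blank_a in the frame of pan_right between -0.005 and 0.006 m and angle between the y axis of blank_a and the y axis of pan_right, either way round below 0.12 rad)) or (value of joint pointer below -0.035 rad and distance between blank_a and pan_right above 0.06 m and (x of blank_b in the frame of pan_left between -0.008 and 0.012 m and y of blank_b in the frame of pan_left between -0.025 and 0.025 m and z of blank_b in the frame of pan_left between -0.005 and 0.006 m and angle between the y axis of blank_b and the y axis of pan_left, either way round below 0.12 rad)) or (value of joint pointer below -0.035 rad and distance between blank_b and pan_right above 0.06 m and (x of blank_a in the frame of pan_left between -0.008 and 0.012 m and y of blank_a in the frame of pan_left between -0.025 and 0.025 m and z of blank_a in the frame of pan_left between -0.005 and 0.006 m and angle between the y axis of blank_a and the y axis of pan_left, either way round below 0.12 rad)))), for 0.1 s.
At the end, for the whole second after the job is handed in: Lever under 0.15 rad, beam within 0.03 rad of level; the blank from the side the pointer leans to at rest in the red rest, the other in the pan opposite: each centre within 25 mm of the seat's origin along its y, -8 to +12 mm along x, -5 to +6 mm along z, long axes within 0.12 rad (value of joint arrest_lever below 0.15 rad and value of joint beam between -0.03 and 0.03 rad and ((value of joint pointer above 0.035 rad and (x of blank_a in the frame of rest_seat between -0.008 and 0.012 m and y of blank_a in the frame of rest_seat between -0.025 and 0.025 m and z of blank_a in the frame of rest_seat between -0.005 and 0.006 m and angle between the y axis of blank_a and the y axis of rest_seat, either way round below 0.12 rad) and (x of blank_b in the frame of pan_right between -0.008 and 0.012 m and y of blank_b in the frame of pan_right between -0.025 and 0.025 m and z of blank_b in the frame of pan_right between -0.005 and 0.006 m and angle between the y axis of blank_b and the y axis of pan_right, either way round below 0.12 rad)) or (value of joint pointer above 0.035 rad and (x of blank_b in the frame of rest_seat between -0.008 and 0.012 m and y of blank_b in the frame of rest_seat between -0.025 and 0.025 m and z of blank_b in the frame of rest_seat between -0.005 and 0.006 m and angle between the y axis of blank_b and the y axis of rest_seat, either way round below 0.12 rad) and (x of blank_a in the frame of pan_right between -0.008 and 0.012 m and y of blank_a in the frame of pan_right between -0.025 and 0.025 m and z of blank_a in the frame of pan_right between -0.005 and 0.006 m and angle between the y axis of blank_a and the y axis of pan_right, either way round below 0.12 rad)) or (value of joint pointer below -0.035 rad and (x of blank_a in the frame of rest_seat between -0.008 and 0.012 m and y of blank_a in the frame of rest_seat between -0.025 and 0.025 m and z of blank_a in the frame of rest_seat between -0.005 and 0.006 m and angle between the y axis of blank_a and the y axis of rest_seat, either way round below 0.12 rad) and (x of blank_b in the frame of pan_left between -0.008 and 0.012 m and y of blank_b in the frame of pan_left between -0.025 and 0.025 m and z of blank_b in the frame of pan_left between -0.005 and 0.006 m and angle between the y axis of blank_b and the y axis of pan_left, either way round below 0.12 rad)) or (value of joint pointer below -0.035 rad and (x of blank_b in the frame of rest_seat between -0.008 and 0.012 m and y of blank_b in the frame of rest_seat between -0.025 and 0.025 m and z of blank_b in the frame of rest_seat between -0.005 and 0.006 m and angle between the y axis of blank_b and the y axis of rest_seat, either way round below 0.12 rad) and (x of blank_a in the frame of pan_left between -0.008 and 0.012 m and y of blank_a in the frame of pan_left between -0.025 and 0.025 m and z of blank_a in the frame of pan_left between -0.005 and 0.006 m and angle between the y axis of blank_a and the y axis of pan_left, either way round below 0.12 rad))) and linear speed of each of blank_a, blank_b below 0.02 m/s); the robot touches nothing.
It fails at once if A blank or pan is touched by the robot (over 0.7 N) while the lever is not near its arrested end (over 0.3 rad) (value of joint arrest_lever above 0.3 rad and (contact force between any of the arm, the fingers and blank_a above 0.7 N or contact force between any of the arm, the fingers and blank_b above 0.7 N or contact force between any of the arm, the fingers and pan_left above 0.7 N or contact force between any of the arm, the fingers and pan_right above 0.7 N)).
It fails at once if The robot touches the pointer's flag with over 0.5 N (contact force between any of the arm, the fingers and pointer_flag above 0.5 N).
It fails at once if The jar, the mallet or the screwdriver is moved by more than 30 mm (distance of any of jar, mallet, screwdriver from where it was at the start of the episode above 0.03 m).
It also fails if it takes over 67 s, if anything falls off the work surface, if the arm or the gripper's body presses on something with over 40 N, if the wrist force passes 120 N, or if a joint passes its speed limit or range.

### The arm

A 6-joint arm with a two-finger parallel gripper is mounted at the origin on the work surface. World frame = base frame: x ahead of the robot, y to its left, z up, the work surface at z = 0. Lengths are in mm, angles in degrees, forces in N, time in s.
With the tool pointing down it reaches from about 350 to 850 mm from the base axis. Payload 8.1 kg.
Tool frame: the origin (TCP) lies midway between the tips of the shut fingers; the grasp point (between the pads) lies 19 mm behind it (r.pinch_z is the distance from the TCP to the grasp point, in mm); z points along the fingers, y is the line along which they close (so a half turn about z gives the same grasp; the last joint's range is limited). The gripper opens to 85 mm and grips with 20 to 120 N. Pads are 22 mm wide; open, the fingers measure 114 mm over their backs; the gripper's body (76 mm by 85 mm) begins 54 mm behind the grasp point. The pads swing forward as they close: fully open they stand 13 mm farther back than shut.
Start: joints at [64.607, 7.471, 85.268, -0, 87.261, -4.893], TCP at [210.108, 562.014, 231.292] pointing down, gripper open.
Joint ranges: [-169.43, 169.43], [-51.17, 129.36], [1.28, 143.12], [-76.62, 256.62], [0, 156.53], [-152.29, 152.29]. Speed limits (degrees/s): [136.94, 136.94, 159.86, 180, 180, 180].

### API

Orientations are given as [roll, pitch, yaw] about the fixed x, y, z axes, in that order (R = Rz(yaw) Ry(pitch) Rx(roll)).
In Python, from bench import sensors, optics, job, r gives the robot as it stands.
- The arm moves only by the tool play_rows, never from a script. Its argument "motion" is a list that holds one entry, the list of rows, each a list of 6 numbers: the shift along the tool's x, y, z in cm, then the turn, a rotation vector about the tool's x, y, z in degrees. In form: [[[x, y, z, ax, ay, az], ...]]. A call has 1 to 5 rows; each row is the pose to reach, as a shift and turn from the pose commanded when the call began, along the tool's axes at that moment; what a row does not reach only later rows make up. A row lasts 1/10 s, in which the tool goes at most 50 mm and 8.59 degrees, less where a joint would pass 70% of its speed; a pose out of reach is approached as far as the arm can. A call with a gripper value outside its range is refused whole. "jaw" is the opening, from 0 (shut) to 1 (fully open), set as the call begins (left out, the last holds). The fingers move at their own pace and stop on an object; "squeeze" is the grip in N (left out, the last holds). Time passes only in rows, so rows that repeat a pose let the fingers close. It gives the time, the measured TCP pose, the force, the opening and the grip force at its end, in the units of the state.
- sensors.sense(): the state, without advancing time (a new reading comes with each control period).
- optics.snapshot(name): name is "scene" or "side" or "wrist"; returns a dict with "pixels" (400x640x3 uint8, red, green, blue), "mtx" (3x3 intrinsics, pixels), "R" (3x3) and "t" (3): a world point X has camera coordinates R X + t; the wrist camera has in their place "T_tool_cam" (4x4, takes a point from camera to tool coordinates, whose origin is the TCP and whose axes are the flange's). Camera axes: x right, y down, z forward; pixel columns grow to the right and rows downward; lengths in mm; the calibration is good to about 2 mm. A picture is of the moment at which its call begins: read the wrist's pose just before it. There is no depth.
- job.hand_in(): hands the job in; it is judged then, once.
The state is a dict: "time": time; "joint_pos": joint angles; "qd": joint speeds; "joint_efforts": joint torques, N m; "tool_pos": TCP position; "tcp_rot": TCP orientation; "ft_force": force on the tool from outside, world axes, zero at the start; "wrist_torque": the same for the moment, N m; "finger_gap": finger opening in mm; "grip_force": force on a finger pad.
Only numpy, scipy, OpenCV 4.12 (cv2) and the standard library are available. Lean on these libraries where they do the work, as an engineer would, in place of code of your own. Each camera call takes 0.05 s, during which the arm holds its last target. There are 200 camera calls.

## Working session

There is one attempt and no reset: what is moved stays moved. The work goes in short steps, Python scripts to look and compute and a tool call to move; the robot and the scene stay as the last step left them, time stands still between calls to the robot, and variables do not carry over. Pictures are saved under pics/ and viewed, at most 13 in all, crops included, and the job is handed in when it is done.

Besides the shell and the picture viewer there is one more tool, called after "Request:" as name([rows], argument=value, ...), one row to a line, values as JSON. play_rows: Moves the arm, as the interface text tells. Its arguments: {"type":"object","properties":{"motion":{"type":"array","items":{"type":"array","items":{"type":"array","items":{"type":"number"}}}},"jaw":{"type":"number"},"squeeze":{"type":"number"}},"required":["motion"]}

```bash
mkdir -p pics
python3 - <<'E'
from bench import sensors, optics, job, r
import cv2,pickle
s=sensors.sense(); print(s['time'],s['tool_pos'],s['tcp_rot'],s['ft_force'],s['finger_gap'],r.pinch_z)
d={n:optics.snapshot(n) for n in("scene","side","wrist")}
pickle.dump((s,d),open('d0.pkl','wb'))
for n in d: cv2.imwrite(f'pics/{n}0.png',d[n]['pixels'][:,:,::-1])
for n in d: print(n,{k:v for k,v in d[n].items() if k!='pixels'})
E
```

```text
0.0 [209.86242871 561.5285519  230.23250533] [-1.79895337e+02 -1.02174685e-02  1.59500285e+02] [-0.40021728 -0.04116372  0.384263  ] 85.46124553962716 18.700000000000003
scene {'mtx': array([[475.98576693,   0.        , 321.24800332],
       [  0.        , 475.98576693, 205.14714736],
       [  0.        ,   0.        ,   1.        ]]), 'R': array([[ 0.74342497,  0.6687528 ,  0.00943474],
       [ 0.51106462, -0.55891685, -0.65301218],
       [-0.43143049,  0.49028732, -0.75728864]]), 't': array([-418.41015758, -173.98219401, 1520.68587106])}
side {'mtx': array([[457.6458988 ,   0.        , 323.48089507],
       [  0.        , 457.6458988 , 203.81694131],
       [  0.        ,   0.        ,   1.        ]]), 'R': array([[ 0.96251328, -0.27088942, -0.01367858],
       [-0.21068942, -0.7149492 , -0.66667654],
       [ 0.17081613,  0.64456696, -0.74522163]]), 't': array([-506.36070036,  236.07275661, 1116.56953004])}
wrist {'mtx': array([[343.18093885,   0.        , 314.02570622],
       [  0.        , 343.18093885, 206.3198271 ],
       [  0.        ,   0.        ,   1.        ]]), 'T_tool_cam': array([[-2.80784190e-04, -9.62795327e-01, -2.70231528e-01,
         6.82037315e+01],
       [ 9.99999097e-01,  8.48690739e-05, -1.34142558e-03,
         8.44729366e-01],
       [ 1.31445258e-03, -2.70231661e-01,  9.62794434e-01,
        -1.42678389e+02],
       [ 0.00000000e+00,  0.00000000e+00,  0.00000000e+00,
         1.00000000e+00]])}
```

View pics/scene0.png

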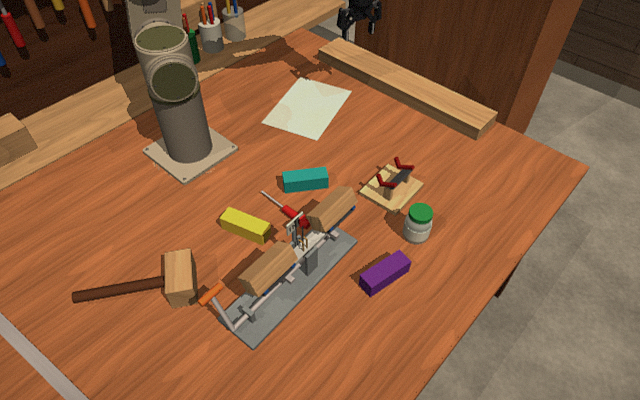

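View pics/side0.png

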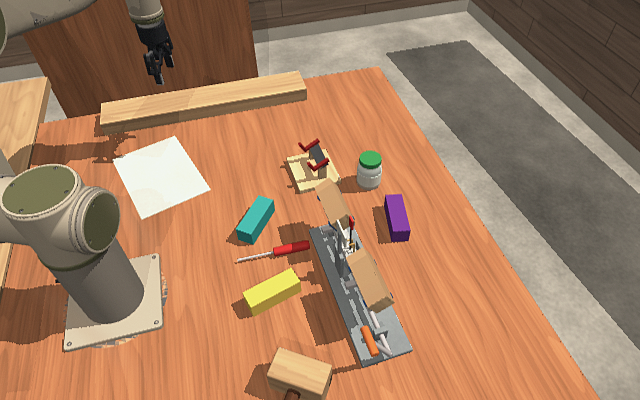

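Scene: the two pale blanks in the comparator lie at about (268,268) and (333,208), lever handle at (212,293), rest at (393,180), jar at (418,222), mallet at (178,278), screwdriver at (290,210). In the side view: blanks (372,280) and (333,203), lever (369,341), rest (315,158). The purple, turquoise and yellow bars are look-alikes.

```bash
cat > h.py <<'E'
import numpy as np,cv2
from scipy.spatial.transform import Rotation as Ro
def ray(c,uv):
    d=np.linalg.inv(c['mtx'])@[uv[0],uv[1],1.]
    if 'R' in c: return -c['R'].T@c['t'], c['R'].T@d/np.linalg.norm(d)
    s=c['s']; Rt=Ro.from_euler('xyz',s['tcp_rot'],degrees=True).as_matrix(); T=c['T_tool_cam']
    return Rt@T[:3,3]+s['tool_pos'], Rt@T[:3,:3]@d/np.linalg.norm(d)
def plane(c,uv,z):
    o,d=ray(c,uv); return o+d*(z-o[2])/d[2]
def tri(c1,u1,c2,u2):
    o1,d1=ray(c1,u1);o2,d2=ray(c2,u2)
    a=np.linalg.lstsq(np.c_[d1,-d2],o2-o1,rcond=None)[0]
    p,q=o1+a[0]*d1,o2+a[1]*d2
    return (p+q)/2,np.linalg.norm(p-q)
def proj(c,X):
    if 'R' in c: p=c['R']@np.array(X)+c['t']
    else:
        s=c['s']; Rt=Ro.from_euler('xyz',s['tcp_rot'],degrees=True).as_matrix();T=c['T_tool_cam']
        p=T[:3,:3].T@(Rt.T@(np.array(X)-s['tool_pos'])-T[:3,3])
    p=c['mtx']@p; return p[:2]/p[2]
def blobs(c,lo,hi,amin=15):
    h=cv2.cvtColor(c['pixels'],cv2.COLOR_RGB2HSV)
    m=cv2.inRange(h,np.array(lo),np.array(hi))
    n,l,st,ce=cv2.connectedComponentsWithStats(m)
    return [(st[i].tolist(),ce[i].round(1).tolist()) for i in range(1,n) if st[i][4]>=amin]
E
python3 - <<'E'
import pickle; from h import *
s,d=pickle.load(open('d0.pkl','rb'))
for n in('scene','side'):
    print(n,'orange',blobs(d[n],(6,200,150),(14,255,255)))
    print(n,'red',blobs(d[n],(0,180,60),(4,255,255),8),blobs(d[n],(174,180,60),(180,255,255),8))
A,B=d['scene'],d['side']
a=cv2.resize(A['pixels'][150:360,190:430],None,fx=2.85,fy=2.85,interpolation=cv2.INTER_CUBIC)
cv2.imwrite('pics/c1.png',a[:,:,::-1])
b=cv2.resize(B['pixels'][130:370,230:430],None,fx=2.5,fy=2.5,interpolation=cv2.INTER_CUBIC)
cv2.imwrite('pics/c2.png',b[:,:,::-1])
E
```

```text
scene orange [([198, 283, 25, 23, 147], [210.0, 293.9])]
scene red [([207, 6, 6, 18, 40], [209.9, 13.9]), ([0, 12, 26, 35, 281], [13.1, 29.5]), ([186, 22, 3, 10, 14], [187.3, 26.6]), ([394, 157, 20, 12, 61], [402.6, 164.6]), ([376, 174, 21, 13, 69], [385.6, 181.9]), ([282, 205, 16, 14, 111], [289.1, 211.3]), ([299, 214, 11, 14, 80], [303.6, 221.4])] [([209, 9, 3, 7, 8], [210.2, 12.1]), ([4, 21, 5, 4, 9], [5.9, 22.7]), ([11, 23, 6, 8, 14], [13.9, 26.5])]
side orange []
side red [([303, 139, 17, 12, 54], [311.0, 144.6]), ([312, 159, 16, 11, 62], [320.3, 163.9]), ([349, 216, 5, 14, 40], [350.8, 222.2]), ([273, 241, 37, 15, 301], [290.8, 247.7])] [([299, 143, 4, 6, 12], [300.5, 145.5]), ([307, 163, 6, 6, 15], [309.9, 165.3])]
```

View pics/c1.png

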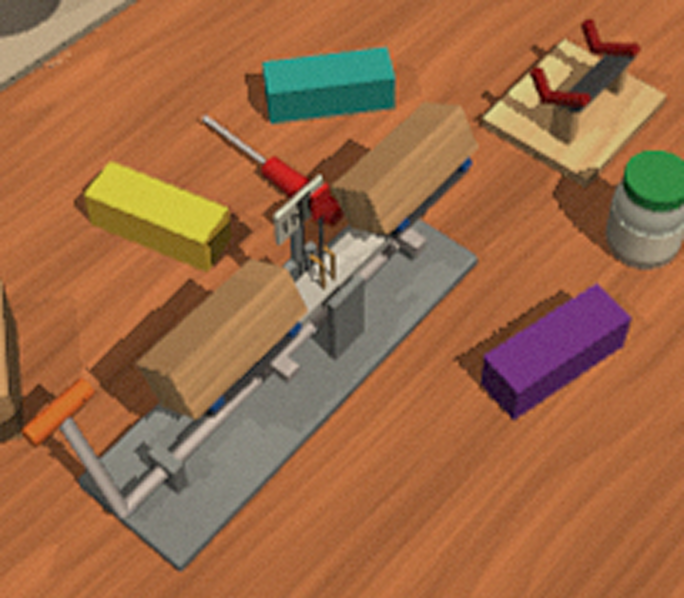

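View pics/c2.png

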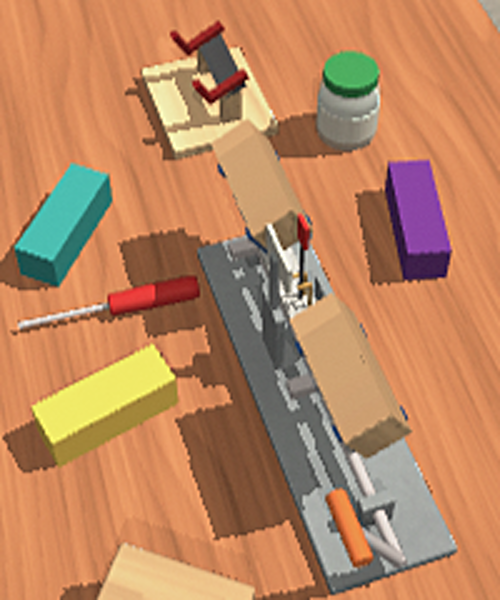

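Run:
```python
import pickle; from h import *
np.set_printoptions(precision=1,suppress=True)
s,d=pickle.load(open('d0.pkl','rb')); A,B=d['scene'],d['side']
a=lambda x,y:(190+x/2.85,150+y/2.85); b=lambda x,y:(230+x/2.5,130+y/2.5)
T={'grip':((60,409),(349,527)),'gripL':((93,382),(336,494)),'gripR':((28,436),(362,562)),
'cor+x-y top':((182,560),(455,549)),'restL wall':((588,22),(173,37)),'restL elb':((600,49),(187,50)),'restL fl':((636,48),(218,27)),
'restR wall':((537,70),(197,87)),'restR elb':((550,97),(211,99)),'restR fl':((586,100),(244,78)),
'plate -x-y':((484,118),(178,155)),'plate +x -y':((586,180),(275,122)),'plate -x+y':((565,42),(139,66)),
'blankRtop -x+y':((256,262),(293,316)),'blankRtop +x-y':((190,410),(410,430)),'blankRtop +x+y':((303,298),(338,298)),'blankRtop -x-y':((140,362),(357,453)),
'blankL top-x+y':((420,102),(215,139)),'blankL top+x+y':((470,112),(250,122)),'blankL top +x-y':((378,232),(299,210)),'blankL top-x-y':((333,183),(260,229))}
for k,(p,q) in T.items(): print(k,*tri(A,a(*p),B,b(*q)))
P=lambda c,f,x,y,z:plane(c,f(x,y),z)
print('corners A', P(A,a,476,261,14),P(A,a,181,567,0),P(A,a,80,483,14))
print('corners B', P(B,b,455,549,14),P(B,b,333,592,0),P(B,b,200,245,14))
```

```text
grip [ 530.5 -324.3  131.4] 1.7975906704242481
gripL [ 530.2 -292.7  129.4] 4.378116415938239
gripR [ 530.6 -354.7  131.5] 0.6002188177648203
cor+x-y top [ 639.8 -316.6   10. ] 4.639655525485833
restL wall [547.9 343.4  79.5] 1.9190792122417677
restL elb [565.1 347.6  50.1] 0.5535377533958993
restL fl [605.  347.6  77.5] 1.4588548842772773
restR wall [553.1 249.7  81.9] 3.9646508295886953
restR elb [570.3 253.9  53.2] 2.2641202591078287
restR fl [610.5 254.3  76.5] 3.662162138739071
plate -x-y [518.8 216.4  12.8] 4.383314746244612
plate +x -y [642.9 227.   13.6] 8.120382153222092
plate -x+y [509.2 371.9  11.5] 8.301276074161672
blankRtop -x+y [ 547.3 -129.   142. ] 2.1843520310992344
blankRtop +x-y [ 606.7 -260.   136.3] 1.6883210528861607
blankRtop +x+y [ 594.8 -120.8  134.1] 10.0012489121045
blankRtop -x-y [ 554.4 -266.2  145.9] 13.10308839700442
blankL top-x+y [535.2  91.3 153.1] 4.044203364727401
blankL top+x+y [576.4 110.5 150.8] 1.5633504432120477
blankL top +x-y [592.5 -23.1 137.9] 25.15925290142596
blankL top-x-y [544.5 -33.8 155.4] 0.5278372530346063
corners A [627.3  71.4  14. ] [ 638.8 -316.4    0. ] [ 528.9 -326.2   14. ]
corners B [ 638.8 -320.5   14. ] [ 525.5 -322.1    0. ] [509.5  75.2  14. ]
```

```bash
cat >> h.py <<'E'
def go(s,pos,rot=None,lean=None):
    "shift (cm) and turn (deg) in tool axes to a target pose; lean=(yaw,lean deg) of the tool"
    R0=Ro.from_euler('xyz',s['tcp_rot'],degrees=True)
    R1=Ro.from_euler('xyz',[180,0,lean[0]],degrees=True)*Ro.from_euler('x',-lean[1],degrees=True)
    t=R0.inv().apply(np.array(pos)-s['tool_pos'])/10
    print('move',t.round(2),(R0.inv()*R1).as_rotvec(degrees=True).round(2))
E
python3 - <<'E'
from bench import sensors
from h import *
go(sensors.sense(),(575,330,380),lean=(92,0))
E
```

```text
move [-42.31  -8.93 -14.95] [-8.00e-02  4.00e-02  6.75e+01]
```

Request:
play_rows([
  [[-8, -1.8, -3, 0, 0, 8.5], [-12.5, -2.7, -4.5, 0, 0, 17], [-17, -3.6, -6, 0, 0, 25.5], [-21.3, -4.5, -7.5, 0, 0, 34], [-25.5, -5.4, -9, 0, 0, 42.5]],
], jaw=1)

```text
time: 0.65
tool_pos: [410.7, 433.9, 313.2]
tcp_rot: [-180.0, 0.0, 116.7]
ft_force: [1.0, 0.9, 0.3]
finger_gap: 85.3
grip_force: 0.0
```

Run:
```python
from bench import sensors
from h import *
s=sensors.sense();print(s['time'],s['tool_pos'],s['tcp_rot'])
go(s,(575,330,380),lean=(92,0))
```

```text
0.65 [410.6664134  433.86492053 313.20839793] [-1.79973118e+02  6.42803472e-03  1.16663886e+02]
move [-16.66  10.02  -6.68] [-3.000e-02  1.000e-02  2.466e+01]
```

Request:
play_rows([
  [[-4, 2.4, -1.6, 0, 0, 8], [-8, 4.8, -3.2, 0, 0, 16], [-12, 7.2, -4.8, 0, 0, 24.7], [-16.6, 10, -6.7, 0, 0, 24.7], [-16.6, 10, -6.7, 0, 0, 24.7]],
])

```text
time: 1.15
tool_pos: [578.2, 328.9, 380.9]
tcp_rot: [179.9, 0.0, 92.0]
ft_force: [0.1, 0.4, 0.2]
finger_gap: 85.5
grip_force: 0.0
```

```bash
cat > look.py <<'E'
import sys,pickle
from bench import sensors,optics
from h import *
s=sensors.sense(); w=optics.snapshot('wrist'); w['s']={k:s[k] for k in('tool_pos','tcp_rot')}
pickle.dump(w,open(sys.argv[1]+'.pkl','wb')); cv2.imwrite('pics/'+sys.argv[1]+'.png',w['pixels'][:,:,::-1])
print(s['time'],s['tool_pos'].round(1),s['tcp_rot'].round(2),s['ft_force'].round(1))
E
python3 look.py w1
python3 - <<'E'
import pickle;from h import *
w=pickle.load(open('w1.pkl','rb'))
print(blobs(w,(0,170,40),(5,255,255),40)+blobs(w,(172,170,40),(180,255,255),40))
from bench import sensors
go(sensors.sense(),(570,220,380),lean=(92,0))
E
```

```text
1.15 [578.2 328.9 380.9] [1.7986e+02 4.0000e-02 9.1990e+01] [0.1 0.4 0.2]
[([288, 151, 49, 11, 416], [312.7, 156.2]), ([290, 215, 46, 14, 341], [312.9, 221.7]), ([201, 325, 57, 17, 853], [229.4, 332.8])]
move [-10.96  -1.1    0.03] [0.07 0.02 0.05]
```

Request:
play_rows([
  [[-5, -0.5, 0, 0, 0, 0], [-10, -0.8, 0, 0, 0, 0], [-11, -1, 0, 0, 0, 0], [-11, -1, 0, 0, 0, 0], [-11, -1, 0, 0, 0, 0]],
])

```text
time: 1.7
tool_pos: [567.8, 223.7, 379.7]
tcp_rot: [-180.0, -0.0, 92.4]
ft_force: [-0.3, -0.1, 0.3]
finger_gap: 85.3
grip_force: 0.0
```

```bash
python3 look.py w2
python3 - <<'E'
import pickle;from h import *
W=[pickle.load(open(f'w{i}.pkl','rb')) for i in(1,2)]
w=W[1];print(blobs(w,(0,170,40),(5,255,255),40)+blobs(w,(172,170,40),(180,255,255),40))
ims=[]
for i,w in enumerate(W):
    o=(240,110) if i==0 else (240,10)
    ims.append(cv2.resize(w['pixels'][o[1]:o[1]+150,o[0]:o[0]+160],None,fx=2.5*1,fy=2.5,interpolation=cv2.INTER_CUBIC))
    for X in [(577,301,83.5),(577,301,95)]: print(i,proj(w,X).round(1))
cv2.imwrite('pics/w12.png',np.hstack(ims)[:,:,::-1])
from bench import sensors
go(sensors.sense(),(565,-30,400),lean=(92.3,0))
E
```

```text
1.7 [567.8 223.7 379.7] [-1.7998e+02 -5.0000e-02  9.2350e+01] [-0.3 -0.1  0.3]
[([299, 65, 53, 12, 494], [324.9, 70.9]), ([300, 141, 50, 10, 406], [325.0, 145.0]), ([211, 270, 53, 17, 788], [236.5, 278.0])]
0 [311.7 186.2]
0 [311.6 188.1]
1 [324.  103.2]
1 [324.3 103. ]
move [-25.37  -1.34  -2.05] [-0.03 -0.04  0.1 ]
```

View pics/w12.png

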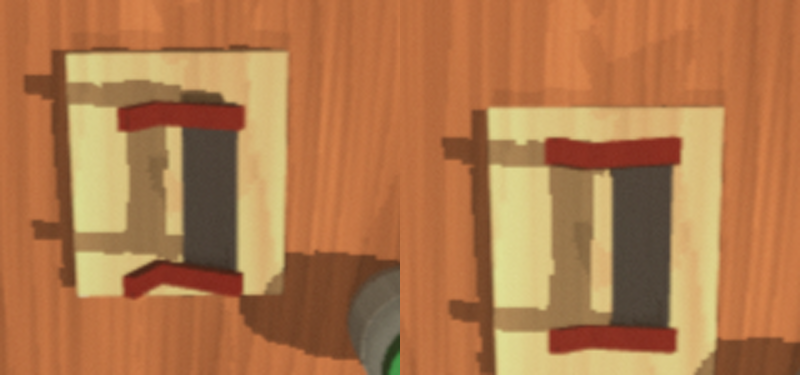

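The two wrist crops show the rest from above, with L-bars: left-view bars at y≈117 and 283, right-view at 151 and 340; the floor ends (right) and wall tips (left) are clear.

```bash
cat >> h.py <<'E'
def multi(obs):
    M=np.zeros((3,3));v=np.zeros(3);L=[ray(*o) for o in obs]
    for o,d in L: Q=np.eye(3)-np.outer(d,d);M+=Q;v+=Q@o
    X=np.linalg.solve(M,v);return X,[round(float(np.linalg.norm(np.cross(X-o,d))),1) for o,d in L]
E
python3 - <<'E'
import pickle;from h import *
np.set_printoptions(precision=1,suppress=True)
s,d=pickle.load(open('d0.pkl','rb')); A,B=d['scene'],d['side']
W1,W2=[pickle.load(open(f'w{i}.pkl','rb')) for i in(1,2)]
a=lambda x,y:(A,(190+x/2.85,150+y/2.85)); b=lambda x,y:(B,(230+x/2.5,130+y/2.5))
f=lambda x,y:(W1,(240+x/2.5,110+y/2.5)); g=lambda x,y:(W2,(240+(x-400)/2.5,10+y/2.5))
for n,p in {'Lwall':((588,22),(173,37),(119,119),(547,152)),'Rwall':((537,70),(197,87),(126,287),(551,341)),
 'Lfl':((636,48),(219,27),(244,117),(680,151)),'Rfl':((586,100),(244,78),(241,283),(675,340))}.items():
    O=[k(*q) for k,q in zip((a,b,f,g),p)]
    print(n,*multi(O),'wrist only',*tri(*O[2],*O[3]),'scene/side',tri(*O[0],*O[1])[0])
# plate corners in wrist at z=16
for q in((66,52),(288,52),(78,297)): print('w1 plate',plane(*f(*q),16))
for q in((487,108),(723,108)): print('w2 plate',plane(*g(*q),16))
E
```

```text
Lwall [546.7 337.9  84. ] [3.8, 0.8, 1.8, 2.0] wrist only [544.9 337.1  81.2] 0.14105894935585186 scene/side [547.9 343.4  79.5]
Rwall [551.5 247.6  84. ] [3.1, 2.4, 1.7, 1.9] wrist only [550.  247.7  86.5] 0.3889451519641233 scene/side [553.1 249.7  81.9]
Lfl [607.5 340.7  83.6] [1.6, 3.1, 1.4, 1.4] wrist only [609.  340.2  80.3] 0.2776491640418675 scene/side [605.7 346.   78.9]
Rfl [611.7 250.5  80.4] [2.2, 2.8, 0.8, 1.1] wrist only [612.4 250.3  81.4] 0.3634135211300327 scene/side [610.5 254.3  76.5]
w1 plate [509.1 365.7  16. ]
w1 plate [637.5 370.2  16. ]
w1 plate [516.1 215.8  16. ]
w2 plate [508.6 364.7  16. ]
w2 plate [637.1 369.9  16. ]
```

Request:
play_rows([
  [[-5, -0.3, -0.4, 0, 0, 0], [-10, -0.6, -0.8, 0, 0, 0], [-15, -0.9, -1.2, 0, 0, 0], [-20, -1.1, -1.6, 0, 0, 0], [-25, -1.3, -2, 0, 0, 0]],
])

```text
time: 2.25
tool_pos: [565.5, -26.7, 399.8]
tcp_rot: [180.0, -0.0, 92.5]
ft_force: [1.5, 0.4, 0.5]
finger_gap: 85.2
grip_force: 0.0
```

```bash
python3 look.py w3
python3 - <<'E'
from bench import sensors
from h import *
go(sensors.sense(),(560,-190,400),lean=(92.3,0))
E
```

```text
2.25 [565.5 -26.7 399.8] [ 1.800e+02 -3.000e-02  9.247e+01] [1.5 0.4 0.5]
move [-15.54  -1.12   0.09] [ 0.    0.23 -0.18]
```

Request:
play_rows([
  [[-5, -0.4, 0, 0, 0, 0], [-10, -0.8, 0, 0, 0, 0], [-15.5, -1.1, 0, 0, 0, 0], [-15.5, -1.1, 0, 0, 0, 0], [-15.5, -1.1, 0, 0, 0, 0]],
])

```text
time: 2.8
tool_pos: [561.1, -182.1, 398.9]
tcp_rot: [-179.9, -0.1, 92.2]
ft_force: [0.4, 0.6, -0.9]
finger_gap: 85.3
grip_force: 0.0
```

```bash
python3 look.py w4
python3 - <<'E'
import pickle;from h import *
W=[pickle.load(open(f'w{i}.pkl','rb')) for i in(3,4)]
for w in W: print('orange',blobs(w,(6,190,120),(14,255,255),60),'blue',blobs(w,(105,120,40),(125,255,255),20))
cv2.imwrite('pics/w34.png',np.hstack([w['pixels'][:,120:520] for w in W])[:,:,::-1])
E
```

```text
2.8 [ 561.1 -182.1  398.9] [-1.7994e+02 -6.0000e-02  9.2240e+01] [ 0.4  0.6 -0.9]
orange [] blue []
orange [([279, 257, 15, 44, 509], [285.9, 279.1])] blue []
```

View pics/w34.png

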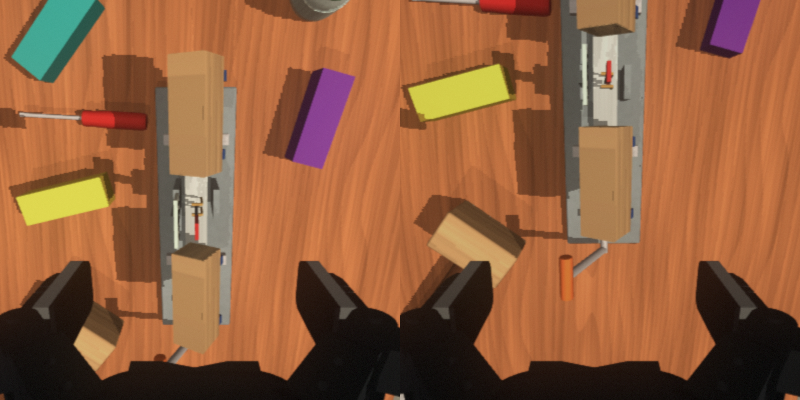

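Left crop (w3): left blank spans x 168–224, y 52–176, plate top corners (157,88),(237,88). Right crop (w4): right blank x 580–632, y 126–240, orange handle at (566,279), plate bottom corners (567,242),(638,242); pale wood blanks distinct from the yellow/turquoise/purple look-alikes.

Run:
```python
import pickle;from h import *
np.set_printoptions(precision=1,suppress=True)
s,d=pickle.load(open('d0.pkl','rb')); A,B=d['scene'],d['side']
W3,W4=[pickle.load(open(f'w{i}.pkl','rb')) for i in(3,4)]
a=lambda x,y:(A,(190+x/2.85,150+y/2.85)); b=lambda x,y:(B,(230+x/2.5,130+y/2.5))
print('grip',*multi([a(60,409),b(349,527),(W4,(285.9,279.1))]))
print('grip w',plane(W4,(285.9,279.1),131))
C=[plane(W3,(277,88),14),plane(W3,(357,88),14),plane(W4,(287,242),14),plane(W4,(358,242),14)];print('corners',*C)
for w,x0,x1,y0,y1,n in((W3,288,344,52,176,'L'),(W4,300,352,126,240,'R')):
    ym=(y0+y1)/2
    print(n,'edge -x',plane(w,(x0,ym),143.4),'edge +x',plane(w,(x1,ym),126.6),'ends',plane(w,((x0+x1)/2,y0),150),plane(w,((x0+x1)/2,y1),150 if n=='L' else 140))
# blank heights from two views: top corners
print('L top corner -x+y',*multi([a(420,102),b(215,139),(W3,(288,53))]))
print('R top corner -x+y',*multi([a(256,262),b(293,316),(W4,(300,126))]))
print('R ridge +x -y',*multi([a(190,410),b(410,430),(W4,(348,240))]))
h=cv2.cvtColor(W4['pixels'],cv2.COLOR_RGB2HSV)
print('row 180',W4['pixels'][180,294:360].sum(1).tolist())
print('row 110 w3',W3['pixels'][110,280:350].sum(1).tolist())
from bench import sensors
go(sensors.sense(),(528,-334,210),lean=(92.3,0))
```

```text
grip [ 530.6 -326.1  134.9] [2.3, 1.0, 1.6]
grip w [ 529.7 -329.8  131. ]
corners [507.6  70.4  14. ] [624.1  75.4  14. ] [ 521.9 -324.    14. ] [ 638.7 -319.4   14. ]
L edge -x [533.9  36.4 143.4] edge +x [598.2  39.  126.6] ends [562.5 101.  150. ] [568.4 -31.5 150. ]
R edge -x [ 545.1 -197.   143.4] edge +x [ 608.6 -198.   126.6] ends [ 572.5 -129.9  150. ] [ 579.5 -269.1  140. ]
L top corner -x+y [533.8  96.6 148.4] [3.7, 2.5, 2.5]
R top corner -x+y [ 546.  -130.2  143.1] [2.2, 1.6, 2.9]
R ridge +x -y [ 607.  -263.9  142.8] [3.7, 2.1, 2.9]
row 180 [250, 250, 259, 251, 246, 289, 361, 378, 375, 383, 377, 381, 377, 380, 385, 386, 383, 384, 384, 383, 386, 386, 381, 382, 381, 384, 384, 388, 379, 385, 386, 383, 380, 382, 378, 382, 383, 388, 387, 382, 393, 393, 403, 391, 378, 370, 381, 391, 381, 376, 369, 362, 370, 381, 364, 362, 356, 390, 430, 429, 427, 426, 437, 433, 430, 429]
row 110 w3 [262, 264, 262, 262, 257, 258, 262, 278, 345, 394, 392, 397, 404, 403, 402, 401, 405, 405, 405, 399, 405, 407, 402, 404, 399, 399, 404, 400, 407, 402, 398, 402, 405, 403, 403, 402, 403, 404, 402, 408, 404, 401, 356, 359, 407, 427, 425, 416, 394, 392, 402, 419, 413, 392, 394, 386, 381, 389, 400, 395, 383, 382, 392, 432, 449, 448, 451, 452, 448, 443]
move [-15.2  -3.9  18.9] [-0.  -0.1  0. ]
```

Request:
play_rows([
  [[-3.5, -0.9, 3.3, 0, 0, 0], [-7, -1.8, 6.6, 0, 0, 0], [-10.5, -2.7, 10, 0, 0, 0], [-14, -3.6, 16, 0, 0, 0], [-14.8, -3.8, 19, 0, 0, 0]],
])

```text
time: 3.35
tool_pos: [530.0, -330.7, 210.2]
tcp_rot: [179.9, 0.1, 92.4]
ft_force: [0.3, -0.3, 0.0]
finger_gap: 85.1
grip_force: 0.0
```

```bash
python3 look.py w5
python3 - <<'E'
import pickle;from h import *
np.set_printoptions(precision=1,suppress=True)
W4,W5=[pickle.load(open(f'w{i}.pkl','rb')) for i in(4,5)]
B=blobs(W5,(6,190,100),(14,255,255),100);print(B)
c=max(B,key=lambda q:q[0][4])[1]
print(plane(W5,c,131),tri(W5,c,W4,(285.9,279.1)))
from bench import sensors
go(sensors.sense(),(530,-330,118),lean=(92.2,0))
E
```

```text
3.35 [ 530.  -330.7  210.2] [1.7986e+02 8.0000e-02 9.2410e+01] [ 0.3 -0.3  0. ]
[([300, 167, 27, 89, 1891], [312.6, 213.6])]
[ 529.6 -329.4  131. ] (array([ 529.7, -329. ,  132.4]), np.float64(0.1829225382889259))
move [-0.1  0.5  8.1] [-0.5 -0.3  0.1]
```

Request:
play_rows([
  [[0, 0, 4, 0, 0, 0], [0, 0, 7, 0, 0, 0], [0, 0, 9.7, 0, 0, 0], [0, 0, 9.7, 0, 0, 0], [0, 0, 9.7, 0, 0, 0]],
])

```text
time: 3.9
tool_pos: [529.7, -329.4, 114.1]
tcp_rot: [-180.0, -0.0, 92.4]
ft_force: [-0.2, -0.1, 0.5]
finger_gap: 85.1
grip_force: 0.0
```

Request:
play_rows([
  [[0, 0, 0, 0, 0, 0], [0, 0, 0, 0, 0, 0], [0, 0, 0, 0, 0, 0], [0, 0, 0, 0, 0, 0], [0, 0, 0, 0, 0, 0]],
], jaw=0.3, squeeze=20)

```text
time: 4.4
tool_pos: [529.0, -331.5, 114.0]
tcp_rot: [179.9, 0.0, 92.3]
ft_force: [0.8, -0.6, 0.8]
finger_gap: 25.7
grip_force: 0.6
```

Request:
play_rows([
  [[0, 1, -0.5, 0, 0, 0], [0, 2.5, -0.9, 0, 0, 0], [0, 4, -1.1, 0, 0, 0], [0, 5.5, -1.2, 0, 0, 0], [0, 7, -1.1, 0, 0, 0]],
])

```text
time: 4.9
tool_pos: [599.8, -328.6, 125.3]
tcp_rot: [180.0, 0.0, 92.3]
ft_force: [-1.4, -0.4, 0.1]
finger_gap: 25.8
grip_force: 0.6
```

Request:
play_rows([
  [[0, 1.2, 0.5, 0, 0, 0], [0, 2.4, 1, 0, 0, 0], [0, 3.4, 1.4, 0, 0, 0], [0, 4, 1.5, 0, 0, 0], [0, 4.3, 1.5, 0, 0, 0]],
])

```text
time: 5.4
tool_pos: [636.8, -327.1, 109.0]
tcp_rot: [-179.3, -0.1, 92.3]
ft_force: [-34.1, 2.2, 17.8]
finger_gap: 25.7
grip_force: 19.3
```

```bash
python3 look.py w6
python3 - <<'E'
import pickle;from h import *
from bench import sensors,optics
W=pickle.load(open('w6.pkl','rb'))
B=blobs(W,(6,190,80),(14,255,255),100);print(B)
if B: print(plane(W,max(B,key=lambda q:q[0][4])[1],131))
d=optics.snapshot('scene');pickle.dump(d,open('sc6.pkl','wb'))
cv2.imwrite('pics/sc6.png',cv2.resize(d['pixels'][150:360,190:430],None,fx=2.5,fy=2.5)[:,:,::-1])
E
```

```text
5.4 [ 636.8 -327.1  109. ] [-1.7931e+02 -1.1000e-01  9.2250e+01] [-34.1   2.2  17.8]
[([297, 205, 46, 150, 6110], [319.7, 279.7])]
[ 639.54349703 -321.5160914   131.        ]
```

Request:
play_rows([
  [[0, -0.5, -0.3, 0, 0, 0], [0, -0.6, -0.3, 0, 0, 0], [0, -0.6, -0.3, 0, 0, 0], [0, -0.6, -0.3, 0, 0, 0], [0, -0.6, -0.3, 0, 0, 0]],
])

```text
time: 6.0
tool_pos: [635.7, -327.0, 112.4]
tcp_rot: [-180.0, 0.0, 92.3]
ft_force: [-1.9, -0.5, -0.2]
finger_gap: 25.6
grip_force: 1.1
```

Request:
play_rows([
  [[0, 0, 0, 0, 0, 0], [0, 0, 0, 0, 0, 0], [0, 0, 0, 0, 0, 0], [0, 0, 0, 0, 0, 0], [0, 0, 0, 0, 0, 0]],
])

```text
time: 6.5
tool_pos: [635.7, -327.0, 112.5]
tcp_rot: [180.0, 0.0, 92.3]
ft_force: [-2.0, -1.5, 0.7]
finger_gap: 25.2
grip_force: 0.8
```

Request:
play_rows([
  [[0, 0, 0, 0, 0, 0], [0, 0, 0, 0, 0, 0], [0, 0, 0, 0, 0, 0], [0, 0, 0, 0, 0, 0], [0, 0, 0, 0, 0, 0]],
])

```text
time: 7.0
tool_pos: [635.6, -327.0, 112.4]
tcp_rot: [180.0, -0.0, 92.3]
ft_force: [-1.2, -0.7, 1.1]
finger_gap: 25.8
grip_force: 0.7
```

Request:
play_rows([
  [[0, 0, 0, 0, 0, 0], [0, 0, 0, 0, 0, 0], [0, 0, 0, 0, 0, 0], [0, 0, 0, 0, 0, 0], [0, 0, 0, 0, 0, 0]],
])

```text
time: 7.5
tool_pos: [635.6, -327.0, 112.5]
tcp_rot: [180.0, 0.0, 92.3]
ft_force: [-2.0, -1.0, 0.0]
finger_gap: 25.8
grip_force: 0.7
```

Request:
play_rows([
  [[0, 0, 0, 0, 0, 0], [0, 0, 0, 0, 0, 0], [0, 0, 0, 0, 0, 0], [0, 0, 0, 0, 0, 0], [0, 0, 0, 0, 0, 0]],
])

```text
time: 8.0
tool_pos: [635.6, -327.0, 112.5]
tcp_rot: [180.0, 0.0, 92.3]
ft_force: [-1.0, -0.9, -0.2]
finger_gap: 25.7
grip_force: 0.7
```

Run:
```python
import pickle;from h import *
from bench import sensors,optics
s=sensors.sense();print(s['time'],s['tool_pos'],s['ft_force'])
d={n:optics.snapshot(n) for n in('scene','side')};pickle.dump(d,open('d7.pkl','wb'))
a=cv2.resize(d['scene']['pixels'][150:360,190:380],None,fx=2.1,fy=2.1,interpolation=cv2.INTER_CUBIC)
b=cv2.resize(d['side']['pixels'][165:365,290:420],None,fx=2.205,fy=2.205,interpolation=cv2.INTER_CUBIC)
cv2.imwrite('pics/t7.png',np.hstack([a,b[:441]] if b.shape[0]>=441 else [a,cv2.copyMakeBorder(b,0,441-b.shape[0],0,0,0)])[:,:,::-1])
print('flag',blobs(d['side'],(0,180,60),(4,255,255),8))
```

```text
8.0 [ 635.58220676 -326.99639496  112.47262993] [-1.03723166 -0.90321944 -0.22831027]
flag [([273, 241, 37, 15, 295], [291.0, 247.6])]
```

View pics/t7.png

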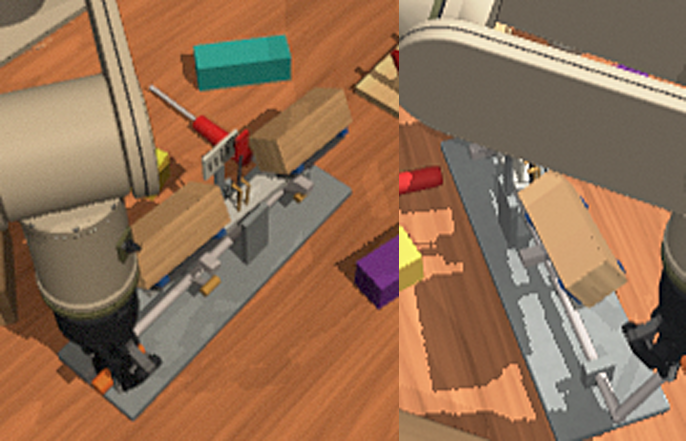

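The picture shows the left blank's far top corner lower than before (scene row 186→191) and the right one's raised (242→238): left sank. Swinging the lever back.

Request:
play_rows([
  [[0, -1, -0.5, 0, 0, 0], [0, -2.5, -1, 0, 0, 0], [0, -4, -1.4, 0, 0, 0], [0, -5.5, -1.5, 0, 0, 0], [0, -7, -1.4, 0, 0, 0]],
])

```text
time: 8.6
tool_pos: [565.9, -330.1, 128.3]
tcp_rot: [179.8, 0.1, 92.3]
ft_force: [1.6, -0.6, 0.6]
finger_gap: 25.7
grip_force: 0.9
```

Request:
play_rows([
  [[0, -1.2, 0.4, 0, 0, 0], [0, -2.4, 0.9, 0, 0, 0], [0, -3.4, 1.4, 0, 0, 0], [0, -4, 1.5, 0, 0, 0], [0, -4.2, 1.5, 0, 0, 0]],
])

```text
time: 9.1
tool_pos: [525.9, -331.6, 112.9]
tcp_rot: [179.6, 0.1, 92.3]
ft_force: [14.0, 0.2, -0.8]
finger_gap: 25.8
grip_force: 5.8
```

Request:
play_rows([
  [[0, 0.3, 0, 0, 0, 0], [0, 0.3, 0, 0, 0, 0], [0, 0.3, 0, 0, 0, 0], [0, 0.3, -1, 0, 0, 0], [0, 0.3, -3, 0, 0, 0]],
], jaw=1)

```text
time: 9.6
tool_pos: [525.2, -330.4, 139.9]
tcp_rot: [-179.8, -0.2, 92.3]
ft_force: [-0.9, 0.3, -0.5]
finger_gap: 85.3
grip_force: 0.0
```

Request:
play_rows([
  [[0, 0, -5, 0, 0, 0], [0, 0, -10, 0, 0, 0], [0, 0, -15, 0, 0, 0], [0, 0, -20, 0, 0, 0], [0, 0, -25, 0, 0, 0]],
])

```text
time: 10.1
tool_pos: [526.1, -331.0, 394.4]
tcp_rot: [180.0, 0.0, 92.3]
ft_force: [0.4, -0.3, 0.4]
finger_gap: 85.5
grip_force: 0.0
```

Run:
```python
from bench import sensors
from h import *
go(sensors.sense(),(530,15,330),lean=(92.2,30))
```

```text
move [34.56  1.77  6.42] [-29.98   0.     0.1 ]
```

Request:
play_rows([
  [[5, -0.2, 0, -7, 0, 0], [10, -0.5, 0, -14, 0, 0], [15, -0.8, 0, -21, 0, 0], [20, -1, 1, -28, 0, 0], [25, -1.2, 2, -30, 0, 0]],
])

```text
time: 10.6
tool_pos: [506.2, -109.3, 377.7]
tcp_rot: [149.7, 0.0, 92.2]
ft_force: [-0.8, 0.2, 0.7]
finger_gap: 85.1
grip_force: 0.0
```

Run:
```python
from bench import sensors
from h import *
go(sensors.sense(),(502,35,247),lean=(92.2,30))
```

```text
move [14.44 -6.48 11.34] [0.34 0.04 0.01]
```

Request:
play_rows([
  [[3.5, -1.2, 2, 0, 0, 0], [7, -2.6, 4, 0, 0, 0], [10.5, -4, 7, 0, 0, 0], [14.4, -6.5, 11.3, 0.3, 0, 0], [14.4, -6.5, 11.3, 0.3, 0, 0]],
])

```text
time: 11.1
tool_pos: [498.8, 36.9, 241.4]
tcp_rot: [150.7, -0.1, 92.5]
ft_force: [-0.9, 0.3, -1.1]
finger_gap: 85.3
grip_force: 0.0
```

```bash
python3 look.py w8
python3 - <<'E'
import pickle;from h import *
from bench import optics
d={n:optics.snapshot(n) for n in('scene','side')};pickle.dump(d,open('d8.pkl','wb'))
W=pickle.load(open('w8.pkl','rb'))
a=W['pixels'][:,120:520]
b=cv2.resize(d['scene']['pixels'][180:340,190:350],(400,400),interpolation=cv2.INTER_CUBIC)
cv2.imwrite('pics/t8.png',np.hstack([a,b])[:,:,::-1])
print('flag side',blobs(d['side'],(0,180,60),(4,255,255),8))
print('orange',blobs(d['scene'],(6,200,150),(14,255,255)))
print(proj(W,(567,35.5,135)))
E
```

```text
11.1 [498.8  36.9 241.4] [ 1.5066e+02 -6.0000e-02  9.2500e+01] [-0.9  0.3 -1.1]
flag side [([323, 159, 5, 6, 19], [324.8, 161.2]), ([313, 165, 7, 5, 19], [316.1, 166.9]), ([348, 215, 4, 13, 33], [349.8, 220.3]), ([273, 241, 37, 15, 295], [291.0, 247.6])]
orange [([197, 282, 24, 23, 149], [208.9, 292.8])]
[322.44895514 203.86086458]
```

View pics/t8.png

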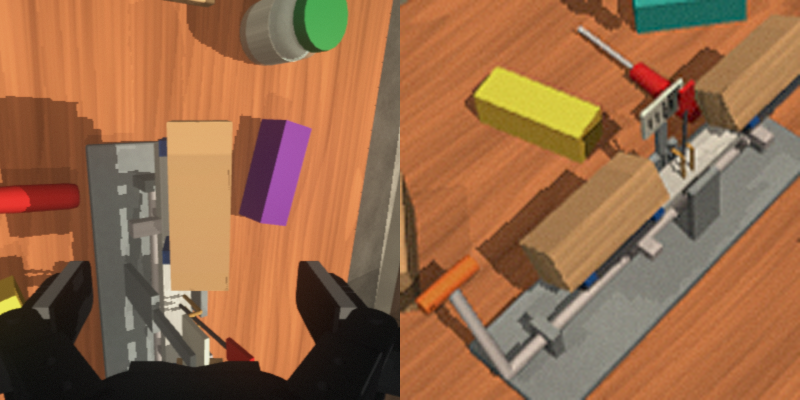

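Wrist view: left blank square under the open fingers, top face columns 168–232 (crop), rows 122–290, so about 5 mm to tool +y. Scene view: lever handle back at its start (209,293), beam level, flag leans left.

Request:
play_rows([
  [[0, 0.55, 2, -0.7, 0, 0], [0, 0.55, 5, -0.7, 0, 0], [0, 0.55, 8, -0.7, 0, 0], [0, 0.55, 8, -0.7, 0, 0], [0, 0.55, 8, -0.7, 0, 0]],
])

```text
time: 11.75
tool_pos: [546.5, 34.4, 181.4]
tcp_rot: [149.6, 0.0, 92.2]
ft_force: [-0.4, 0.7, -0.1]
finger_gap: 85.9
grip_force: 0.0
```

```bash
python3 look.py w9
python3 - <<'E'
import pickle;from h import *
W=pickle.load(open('w9.pkl','rb'))
cv2.imwrite('pics/t9.png',W['pixels'][:,120:520,::-1])
E
```

```text
11.75 [546.5  34.4 181.4] [1.4956e+02 2.0000e-02 9.2190e+01] [-0.4  0.7 -0.1]
```

View pics/t9.png

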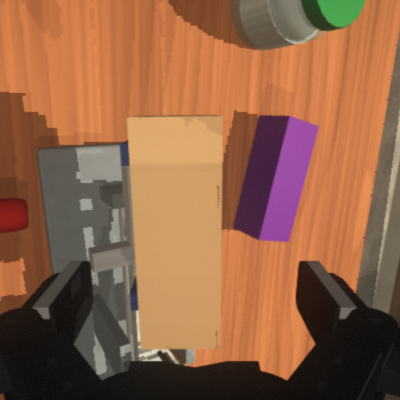

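Wrist view: blank now spans columns 128–223 (top) to 138–219 (bottom) of the crop, about 8 mm to the tool's −y from the finger middle (195); correct and descend.

Request:
play_rows([
  [[0, -0.75, 0, 0.4, 0, 0], [0, -0.75, 0, 0.4, 0, 0], [0, -0.75, 2.5, 0.4, 0, 0], [0, -0.75, 4, 0.4, 0, 0], [0, -0.75, 4, 0.4, 0, 0]],
])

```text
time: 12.3
tool_pos: [558.7, 36.4, 139.9]
tcp_rot: [150.1, -0.0, 92.3]
ft_force: [-0.7, 0.2, -0.2]
finger_gap: 85.4
grip_force: 0.0
```

```bash
python3 look.py w10
python3 - <<'E'
import pickle;from h import *
np.set_printoptions(precision=1,suppress=True)
W=pickle.load(open('w10.pkl','rb'));p=W['pixels'].astype(int)
h=cv2.cvtColor(W['pixels'],cv2.COLOR_RGB2HSV)
for r in(150,220,280,320):
    print(r,[tuple(h[r,c]) for c in range(230,400,8)] if r==220 else '')
    g=np.abs(np.diff(cv2.GaussianBlur(W['pixels'],(3,3),0)[r,200:430].astype(int),axis=0)).sum(1); i=np.argsort(g)[-8:];print(sorted((int(k)+200,int(g[k])) for k in i))
Rt=Ro.from_euler('xyz',W['s']['tcp_rot'],degrees=True)
print('pan centre in tool',Rt.inv().apply(np.array([567,35.5,135])-W['s']['tool_pos']))
E
```

```text
12.3 [558.7  36.4 139.9] [ 1.5013e+02 -1.0000e-02  9.2310e+01] [-0.7  0.2 -0.2]
150 
[(253, 48), (254, 94), (255, 77), (378, 60), (379, 72), (426, 57), (427, 81), (428, 57)]
220 [(np.uint8(23), np.uint8(28), np.uint8(72)), (np.uint8(26), np.uint8(23), np.uint8(87)), (np.uint8(21), np.uint8(29), np.uint8(88)), (np.uint8(20), np.uint8(47), np.uint8(109)), (np.uint8(16), np.uint8(126), np.uint8(206)), (np.uint8(16), np.uint8(127), np.uint8(207)), (np.uint8(16), np.uint8(130), np.uint8(206)), (np.uint8(16), np.uint8(130), np.uint8(206)), (np.uint8(16), np.uint8(130), np.uint8(208)), (np.uint8(16), np.uint8(131), np.uint8(209)), (np.uint8(16), np.uint8(130), np.uint8(208)), (np.uint8(16), np.uint8(132), np.uint8(208)), (np.uint8(16), np.uint8(129), np.uint8(209)), (np.uint8(16), np.uint8(131), np.uint8(207)), (np.uint8(16), np.uint8(129), np.uint8(207)), (np.uint8(16), np.uint8(130), np.uint8(200)), (np.uint8(16), np.uint8(128), np.uint8(207)), (np.uint8(15), np.uint8(131), np.uint8(191)), (np.uint8(15), np.uint8(132), np.uint8(186)), (np.uint8(157), np.uint8(117), np.uint8(70)), (np.uint8(155), np.uint8(124), np.uint8(68)), (np.uint8(154), np.uint8(129), np.uint8(67))]
[(210, 66), (211, 75), (258, 42), (375, 73), (376, 92), (377, 49), (408, 67), (409, 73)]
280 
[(210, 31), (211, 51), (212, 38), (373, 23), (414, 39), (415, 86), (416, 112), (417, 72)]
320 
[(205, 51), (254, 53), (262, 55), (263, 118), (264, 99), (421, 56), (422, 99), (423, 93)]
pan centre in tool [-1.3  4.7  8.4]
```

Request:
play_rows([
  [[0, 0.1, 1.2, 0, 0, 0], [0, 0.1, 2.5, 0, 0, 0], [0, 0.1, 2.5, 0, 0, 0], [0, 0.1, 2.5, 0, 0, 0], [0, 0.1, 2.5, 0, 0, 0]],
])

```text
time: 12.85
tool_pos: [573.2, 36.9, 121.6]
tcp_rot: [149.9, 0.0, 92.3]
ft_force: [0.8, -0.6, 0.3]
finger_gap: 85.1
grip_force: 0.0
```

Request:
play_rows([
  [[0, 0, 0, 0, 0, 0], [0, 0, 0, 0, 0, 0], [0, 0, 0, 0, 0, 0], [0, 0, 0, 0, 0, 0], [0, 0, 0, 0, 0, 0]],
], jaw=0.3, squeeze=40)

```text
time: 13.35
tool_pos: [572.9, 36.9, 120.5]
tcp_rot: [150.0, 0.0, 92.3]
ft_force: [-5.9, -0.1, 5.3]
finger_gap: 45.8
grip_force: 43.0
```

Request:
play_rows([
  [[0, 0, -0.5, 0, 0, 0], [0, 0, -2, 0, 0, 0], [0, 0, -5, 0, 0, 0], [0, 0, -9, 0, 0, 0], [0, 0, -13, 0, 0, 0]],
])

```text
time: 13.85
tool_pos: [506.1, 34.4, 232.5]
tcp_rot: [150.2, -0.0, 92.3]
ft_force: [1.2, 0.4, -1.0]
finger_gap: 45.7
grip_force: 46.3
```

Request:
play_rows([
  [[0, 0, -1, 0, 0, 0], [4, 0, -1, 0, 0, 0], [9, 0, -1, 0, 0, 0], [13.5, 0, -1, 0, 0, 0], [18, 0, -1, 0, 0, 0]],
])

```text
time: 14.35
tool_pos: [494.9, 215.5, 240.1]
tcp_rot: [150.0, 0.0, 92.3]
ft_force: [0.5, -0.6, -1.2]
finger_gap: 45.6
grip_force: 46.5
```

Run:
```python
from bench import sensors
from h import *
s=sensors.sense();print(s['finger_gap'],s['grip_force'],s['ft_force'])
z=np.array([.5,.023,-.866]);go(s,np.array([577.5,295,95])-83*z,lean=(92.6,30))
```

```text
45.61168029267511 46.47635221481323 [ 0.48959169 -0.64765167 -1.19880991]
move [7.59 0.17 8.55] [-0.05  0.17 -0.26]
```

Request:
play_rows([
  [[3, 0.1, 0, 0, 0, -0.2], [6, 0.2, 1, 0, 0, -0.3], [7.6, 0.2, 3, 0, 0, -0.3], [7.6, 0.2, 5.5, 0, 0, -0.3], [7.6, 0.2, 5.5, 0, 0, -0.3]],
])

```text
time: 14.85
tool_pos: [519.8, 290.2, 188.5]
tcp_rot: [150.5, 0.4, 92.6]
ft_force: [-0.9, -0.1, -3.7]
finger_gap: 45.6
grip_force: 46.3
```

```bash
python3 look.py w11
python3 - <<'E'
import pickle;from h import *
from bench import optics,sensors
d={n:optics.snapshot(n) for n in('scene','side')};pickle.dump(d,open('d11.pkl','wb'))
a=cv2.resize(d['scene']['pixels'][120:240,340:440],(400,480),interpolation=cv2.INTER_CUBIC)
b=cv2.resize(d['side']['pixels'][90:210,270:370],(400,480),interpolation=cv2.INTER_CUBIC)
cv2.imwrite('pics/t11.png',np.hstack([a,b])[:,:,::-1])
z=np.array([.5,.023,-.866]);go(sensors.sense(),np.array([577.5,295,95])+17*z,lean=(92.6,30))
E
```

```text
14.85 [519.8 290.2 188.5] [150.46   0.4   92.61] [-0.9 -0.1 -3.7]
move [ 0.22 -0.09 13.11] [-0.07  0.19  0.04]
```

View pics/t11.png

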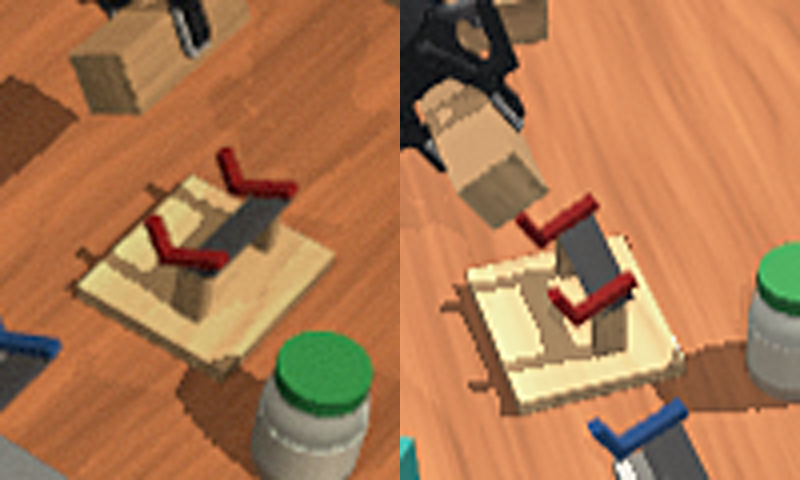

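Scene half: red L-bars with elbows at (237,183) and (171,254); side half: elbows at (544,238) and (577,314); the blank hangs above, lined up; blue pan tip at scene (60,346), side (687,406).

Run:
```python
import pickle;from h import *
np.set_printoptions(precision=1,suppress=True)
d=pickle.load(open('d11.pkl','rb'));A,B=d['scene'],d['side']
a=lambda x,y:(A,(340+x/4,120+y/4)); b=lambda x,y:(B,(270+(x-400)/4,90+y/4))
for n,p,q in(('L wall',(225,150),(522,216)),('L elb',(237,183),(544,238)),('L fl',(296,186),(596,199)),
 ('R wall',(155,219),(552,292)),('R elb',(171,254),(577,314)),('R fl',(226,258),(634,280)),('blue fl',(59,343),(687,404)),
 ('blank end a',(140,113),(500,226)),('blank end b',(73,55),(455,190)),('blank end top',(122,50),(503,150)),('blank end low',(85,107),(547,190))): print(n,*tri(*a(*p),*b(*q)))
yh=np.array([-.04,1,0])
for n,c in(('pan L',(567,35.5,135)),('seat95',(577.5,295,95))):
    print(n,'wall/elb/fl expect',*[np.array(c)+45*yh+np.array([x*.866-z*.5,0,x*.5+z*.866]) for x,z in((-27,13),(-24,-23),(24,-23))])
```

```text
L wall [550.8 337.5  86.6] 1.6476233419779385
L elb [566.1 336.1  63.2] 3.2111618320762103
L fl [609.4 343.3  84.5] 2.202684420273141
R wall [552.8 253.3  82.1] 1.8349297501270627
R elb [570.1 252.9  57.4] 0.32684068560601953
R fl [613.  253.9  81. ] 3.7929847268972483
blue fl [599.6  83.4 126.8] 3.1735345387352427
blank end a [519.7 265.9 147.9] 7.512946492975957
blank end b [486.8 229.1 211. ] 3.1953114444091977
blank end top [521.4 234.6 231.8] 3.016778765415517
blank end low [537.9 177.4 235.6] 10.846571716922458
pan L wall/elb/fl expect [535.3  80.5 132.8] [555.9  80.5 103.1] [597.5  80.5 127.1]
seat95 wall/elb/fl expect [545.8 340.   92.8] [566.4 340.   63.1] [608.  340.   87.1]
```

Request:
play_rows([
  [[0.1, 0.2, 3, 0, 0, 0], [0.2, 0.2, 6, 0, 0, 0], [0.2, 0.2, 9, 0, 0, 0], [0.2, 0.2, 11, 0, 0, 0], [0.2, 0.2, 11, 0, 0, 0]],
])

```text
time: 15.5
tool_pos: [577.9, 294.0, 98.4]
tcp_rot: [150.2, 0.2, 92.5]
ft_force: [-0.2, -0.5, -3.4]
finger_gap: 45.4
grip_force: 46.3
```

Request:
play_rows([
  [[0, 0, 0.3, 0, 0, 0], [0, 0, 0.6, 0, 0, 0], [0, 0, 0.9, 0, 0, 0], [0, 0, 1.2, 0, 0, 0], [0, 0, 1.2, 0, 0, 0]],
])

```text
time: 16.0
tool_pos: [584.5, 295.6, 90.2]
tcp_rot: [150.0, 0.1, 92.6]
ft_force: [-0.2, -0.7, -2.3]
finger_gap: 45.5
grip_force: 46.4
```

Run:
```python
from bench import sensors
from h import *
s=sensors.sense();print(s['tool_pos'],s['tcp_rot'],s['ft_force'])
z=np.array([.5,.023,-.866]);go(s,np.array([578.5,294.5,92])+17*z,lean=(92.6,30))
```

```text
[584.45654396 295.63809358  90.24378558] [1.49993346e+02 1.45018403e-01 9.25610256e+01] [-0.24969896 -0.67330853 -2.30243525]
move [-0.08 -0.43  1.25] [0.01 0.15 0.04]
```

Request:
play_rows([
  [[0, -0.15, 0.2, 0, 0, 0], [0, -0.15, 0.4, 0, 0, 0], [0, -0.15, 0.6, 0, 0, 0], [0, -0.15, 0.8, 0, 0, 0], [0, -0.15, 0.8, 0, 0, 0]],
])

```text
time: 16.5
tool_pos: [586.6, 295.5, 83.4]
tcp_rot: [150.1, 0.2, 92.5]
ft_force: [-21.4, -6.6, 18.3]
finger_gap: 45.9
grip_force: 49.9
```

Request:
play_rows([
  [[0, 0, 0.1, 0, 0, 0], [0, 0, 0.2, 0, 0, 0], [0, 0, 0.3, 0, 0, 0], [0, 0, 0.4, 0, 0, 0], [0, 0, 0.4, 0, 0, 0]],
])

```text
time: 17.0
tool_pos: [587.5, 296.1, 82.0]
tcp_rot: [150.1, 0.2, 92.5]
ft_force: [-56.3, -14.7, 50.3]
finger_gap: 45.8
grip_force: 56.8
```

Request:
play_rows([
  [[0, 0, -0.3, 0, 0, 0], [0, 0, -0.5, 0, 0, 0], [0, 0, -0.6, 0, 0, 0], [0, 0, -0.6, 0, 0, 0], [0, 0, -0.6, 0, 0, 0]],
])

```text
time: 17.5
tool_pos: [586.2, 295.4, 83.8]
tcp_rot: [150.0, 0.2, 92.5]
ft_force: [-0.7, -0.5, -2.2]
finger_gap: 45.3
grip_force: 48.7
```

Run:
```python
import pickle;from h import *
from bench import optics,sensors
s=sensors.sense();print(s['tool_pos'],s['tcp_rot'],s['ft_force'])
d={n:optics.snapshot(n) for n in('scene','side')};pickle.dump(d,open('d12.pkl','wb'))
a=cv2.resize(d['scene']['pixels'][120:240,340:440],(400,480),interpolation=cv2.INTER_CUBIC)
b=cv2.resize(d['side']['pixels'][90:210,270:370],(400,480),interpolation=cv2.INTER_CUBIC)
cv2.imwrite('pics/t12.png',np.hstack([a,b])[:,:,::-1])
```

```text
[586.16704142 295.4444643   83.75440187] [150.02801645   0.16291695  92.54479256] [-0.66877271 -0.51330367 -2.21913403]
```

View pics/t12.png

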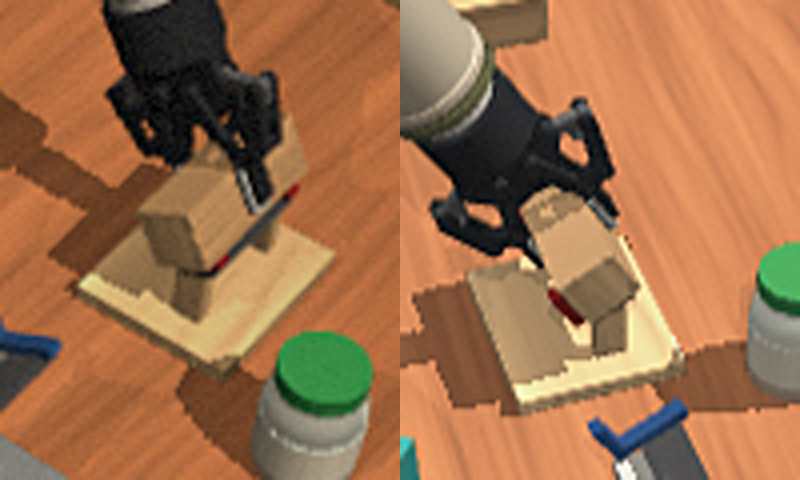

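The blank sits in the seat, wall tip visible at side (565,307) beside it, floor ends at scene (222,265) and (293,190) just under it. Release.

Request:
play_rows([
  [[0, 0, 0, 0, 0, 0], [0, 0, 0, 0, 0, 0], [0, 0, 0, 0, 0, 0], [0, 0, 0, 0, 0, 0], [0, 0, 0, 0, 0, 0]],
], jaw=1)

```text
time: 18.1
tool_pos: [586.3, 295.7, 84.4]
tcp_rot: [150.0, 0.1, 92.6]
ft_force: [-0.3, 0.2, 0.9]
finger_gap: 85.5
grip_force: 0.0
```

Request:
play_rows([
  [[0, 0, -2, 0, 0, 0], [0, 0, -5, 0, 0, 0], [0, 0, -9, 0, 0, 0], [0, 0, -13, 0, 0, 0], [0, 0, -13, 0, 0, 0]],
])

```text
time: 18.6
tool_pos: [522.5, 295.1, 204.2]
tcp_rot: [149.5, -0.1, 92.6]
ft_force: [1.8, 0.4, 0.8]
finger_gap: 85.7
grip_force: 0.0
```

```bash
python3 look.py w13
python3 - <<'E'
import pickle;from h import *
from bench import optics
d={n:optics.snapshot(n) for n in('scene','side')}
W=pickle.load(open('w13.pkl','rb'))
a=cv2.resize(d['scene']['pixels'][130:330,200:440],(480,400),interpolation=cv2.INTER_CUBIC)
b=cv2.resize(W['pixels'][:,150:470],(320,400))
cv2.imwrite('pics/t13.png',np.hstack([a,b])[:,:,::-1])
print(blobs(d['side'],(0,180,60),(4,255,255),8),blobs(d['scene'],(6,200,150),(14,255,255)))
np.set_printoptions(precision=1,suppress=True)
Rt=Ro.from_euler('xyz',W['s']['tcp_rot'],degrees=True)
print('seat in tool',Rt.inv().apply(np.array([578,294.5,95])-W['s']['tool_pos']),proj(W,(578,294.5,95)))
E
```

```text
18.6 [522.5 295.1 204.2] [ 1.4951e+02 -1.4000e-01  9.2630e+01] [1.8 0.4 0.8]
[([348, 214, 4, 14, 43], [349.6, 220.2]), ([273, 240, 37, 16, 303], [291.4, 247.5])] [([196, 282, 25, 23, 144], [209.0, 292.8])]
seat in tool [ -3.4  -7.6 122.3] [304.  203.8]
```

View pics/t13.png

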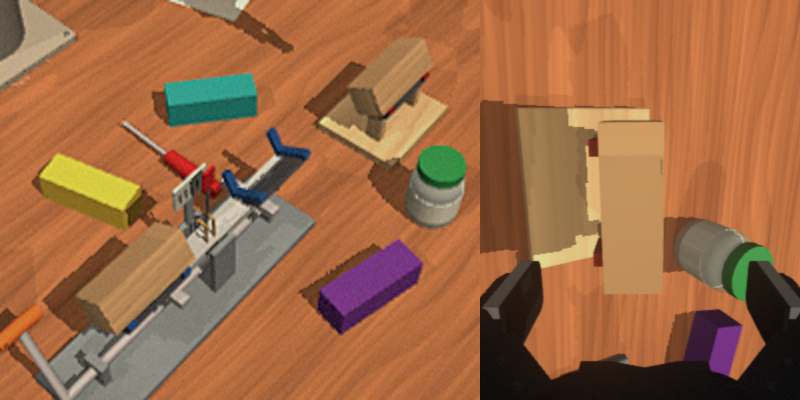

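The picture shows the blank seated in the red rest, the right blank in its pan, the lever at its start position (scene 209,293), and the flag still leaning left. The blank centre is at wrist column 302 against 304 predicted for the seat.

```bash
python3 -c "
from bench import job
print(job.hand_in())"
```

```text
the job is handed in; nothing more can be done
None
```

I weighed the blanks, and the left one sank, so it is the heavier. It now lies released in the red rest; the lighter blank is still in the right pan, the beam is arrested again, and the job is handed in at about 19 s (no verdict was returned).

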